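# Check a cell's temperature through the test box's window

### The job

The cell in the test box needs a temperature check: first push the box's open drawer fully home until its catch seats it, then lift the hand-held thermal camera out of its charging dock and carry it, nose down, over the racks and the box's lifting handles to the window in the box's lid. Hold it there upright and still over the middle of the window, its long side along the window's long side and its nose about 10 mm above the window frame, and finish while still holding it so, with the drawer still home. The camera must not touch the box, and nothing else on the bench may be pushed about or knocked over.

Things in the scene. Friction and masses are not known exactly. Their poses are not given: they have to be found in the camera images.
- imager: hand-held thermal camera, about 260 g, loose, nose down in its dock: black brick 38 (x) x 58 (y) x 90 mm, ribbed pads on its broad +x and -x faces (grip there, across 38 mm, some 20 mm below the top), dark screen on its top end, above a grey nose 32 (x) x 46 (y) x 30 mm; 120 mm tall in all. Origin: centre of the nose's flat lower face; z up, y along the long side. A half turn about z is the same
- dock: grey charging dock, fixed, at the left or right of the bench: base 78 (x) x 84 (y) x 14 mm and a well, inside 35 (x) x 49 (y) mm, floor 14 mm and rim 42 mm above the bench. The imager's nose stands on the well's floor, so its top is 134 mm above the bench and it must rise 28 mm to come free. Origin: centre of the underside; axes parallel to the imager's
- test_box: cell test box, fixed: white case 240 (x) x 180 (y) x 106 mm, grey front towards the robot. Origin: on the bench under the window's middle; x from front to back, y along the window's long side; front face at x = -60 mm, back at +180. Two lifting handles along x on the lid at y = +74 and -74 mm, x = -38 to +62 mm, bars 8 mm thick, tops 140 mm above the bench
- window (a point): middle of the clear window in the box's lid, at the top of its dark steel frame (109 mm above the bench); axes as the test box, long side along y. The opening is 42 (x) x 62 (y) mm, the frame 62 x 82 mm outside and 3 mm high
- drawer (a joint): how far the box's drawer stands open, m: 0 = fully home, at most 0.12; it is pushed home along +x of the box. Friction about 0.6 N; from 14 to 6 mm before home a sprung roller catch resists with up to about 6 N, over the last 4 mm it pulls the drawer home by itself; let go before that, the drawer is pushed back open. The stop at 0 is rigid
- drawer_handle (a point): middle of the bar of the drawer's handle, moves with the drawer; axes as the test box. Round bar 9 mm thick, 96 mm long along y, 76 mm above the bench; its axis is 34 mm in front of the case's front face when the drawer is home, 29 mm in front of the drawer's front plate. That plate is 168 mm wide, 47 to 99 mm above the bench
- rack_a: bystander: black rack of eight slim upright cells, 107 (x) x 56 x 77 mm; origin at the centre of its underside
- rack_b: bystander: black rack of three thick upright cells, 126 (x) x 56 x 73 mm; origin at the centre of its underside
- bin: bystander: open grey bin 90 x 80 x 45 mm with coin-cell cans; origin at the centre of its underside. It stands on the side where the dock is not
- meter: bystander: multimeter lying on its back, 165 (x) x 80 x 40 mm; origin at the centre of its underside
- bottle: bystander: clear upright bottle, 60 mm diameter, 165 mm tall; origin at the centre of its underside
- driver: bystander: screwdriver lying on the bench near the robot, along its x axis
- tin: bystander: flat round aluminium tin, 60 mm diameter, 22 mm high, on the lid of the test box near its back; origin at the centre of its underside

How it is judged:
By the outcome, as a careful person would: the job done as asked, in the order asked, and still so for the second after the job is handed in, while the arm keeps its last pose, push and grip.
It also fails if it takes over 58 s, if anything falls off the work surface, if the arm or the gripper's body presses on something with over 40 N, if the wrist force passes 120 N, or if a joint passes its speed limit or range.

### The arm

A 6-joint arm with a two-finger parallel gripper is mounted at the origin on the work surface. World frame = base frame: x ahead of the robot, y to its left, z up, the work surface at z = 0. Lengths are in m, angles in rad, forces in N, time in s.
With the tool pointing down it reaches from about 0.3 to 1 m from the base axis. Payload 5.1 kg.
Tool frame: the origin (TCP) lies midway between the tips of the shut fingers; the grasp point (between the pads) lies tcp_to_grasp behind it (tcp_to_grasp is the distance from the TCP to the grasp point, in m); y points along the fingers, z is the direction in which the jaws open and shut, and the axes are right-handed (so a half turn about y gives the same grasp; the last joint's range is limited). The gripper opens to 95 mm and grips with 3 to 60 N. Pads are 20 mm wide; open, the fingers measure 119 mm over their backs; the gripper's body (75 mm by 180 mm) begins 59 mm behind the grasp point.
Start: joints at [-1.19, 0.124, 1.65, -0, 1.367, -0.083], TCP at [0.291, -0.581, 0.215] pointing down, gripper open.
Joint ranges: [-2.61, 2.61], [-1.02, 2.33], [0.03, 2.71], [-1.35, 4.49], [0.32, 2.68], [-2.91, 2.91]. Speed limits (rad/s): [2.57, 2.57, 3.14, 3.14, 3.14, 3.14].

### API

Orientations are given as [roll, pitch, yaw] about the fixed x, y, z axes, in that order (R = Rz(yaw) Ry(pitch) Rx(roll)).
In Python, from bench import * gives the robot as it stands.
- The arm moves only by the tool jog_arm, never from a script. Its argument "plan" is text: rows parted by semicolons, each of 7 numbers parted by spaces: the turn, a rotation vector about the tool's x, y, z normalised to -1 to 1, where 1 is 0.12 rad, then the shift along the tool's x, y, z normalised to -1 to 1, where 1 is 0.04 m, then the finger opening in mm, from 0 to 95.1. In form: wx wy wz tx ty tz jaw; .... A call has 1 to 10 rows; each row shifts and turns the pose as measured when the row begins, along the tool's axes as they then stand; what a row does not reach is not made up. A row lasts 1/10 s, in which the tool goes at most 50 mm and 8.59 degrees, less where a joint would pass 70% of its speed; a pose out of reach is approached as far as the arm can. A call with a number of a shift or a turn outside -1 to 1 is refused whole. A call with a gripper value outside its range is refused whole. The fingers move at their own pace and stop on an object; "squeeze" is the grip in N (left out, the last holds). Time passes only in rows, so rows that do not move let the fingers close. It gives the time, the measured TCP pose, the force and the opening at its end, in the units of the state.
- read_state(): the state, without advancing time (a new reading comes with each control period).
- read_camera(name): name is "scene" or "top" or "wrist"; returns the picture (480x640x3 uint8, red, green, blue); there is no depth.
- camera_model(name): a dict with "fov_y" (degrees; the focal length in pixels is half the picture's height over the tangent of half this angle, whatever the lens; pixels are square), "cx", "cy" (the principal point, pixels), "k1" (the pictures are not rectified: a ray, as slopes to the right and down, at radius r is drawn at 1 + k1 r^2 times it, then the intrinsics apply), "pose" (4x4, takes a point from camera to world coordinates). Camera axes: x right, y up, looking along -z (the intrinsics and any distortion apply to the point x, -y, -z); pixel columns grow to the right and rows downward; lengths in m; the calibration is good to about 2 mm. A picture is of the moment at which its call begins: read the wrist's pose just before it. camera_model takes no time and is no camera call; for the wrist camera it gives the pose at the moment of the call.
- finish_job(): hands the job in, once; it reports no verdict.
The state is a dict: "t": time; "q": joint angles; "qvel": joint speeds; "tau": joint torques, N m; "tcp_pos": TCP position; "orientation": TCP orientation; "force": force on the tool from outside, world axes, zero at the start; "ft_torque": the same for the moment, N m; "width": opening from 0.0 (shut) to 1.0 (fully open).
Only numpy, scipy, OpenCV 4.12 (cv2) and the standard library are available. Lean on these libraries where they do the work, as an engineer would, in place of code of your own. Each camera call takes 0.05 s, during which the arm holds its last target.

## Working session

There is one attempt and no reset: what is moved stays moved. The work goes in short steps, Python scripts to look and compute and a tool call to move; the robot and the scene stay as the last step left them, time stands still between calls to the robot, and variables do not carry over. Pictures are saved under pics/ and viewed, and the job is handed in when it is done.

Besides the shell and the picture viewer there is one more tool, called after ">>>" by a JSON object that holds its "op" and its "data", one argument or row to a line. jog_arm: Moves the arm, as the interface text tells. Scaled input: -1 to 1 covers 0.04 m each way for a shift and 0.12 rad each way for a turn. Its arguments: {"type":"object","properties":{"plan":{"type":"string"},"squeeze":{"type":"number"}},"required":["plan"]}

```bash
ls; mkdir -p pics
python3 - <<'E'
from bench import *
import cv2
s=read_state(); print(s)
for n in ["scene","top","wrist"]:
    m=camera_model(n); print(n,m)
    cv2.imwrite(f"pics/{n}0.png",read_camera(n)[:,:,::-1])
E
```

```text
pics
{'t': 0.0, 'q': array([-1.18961568e+00,  1.24521275e-01,  1.65165972e+00,  3.69355985e-06,
        1.36753631e+00, -8.26013232e-02]), 'qvel': array([-0.00241421,  0.00075854,  0.00062123,  0.00162348,  0.00073899,
        0.00176924]), 'tau': array([-2.71658704e-03, -4.17609179e+01, -3.59932208e+01,  7.72219710e-02,
        4.92965465e-02, -2.30989426e-04]), 'tcp_pos': array([ 0.2904986 , -0.58074637,  0.21338506]), 'orientation': array([-1.57291343e+00,  1.78902720e-04, -2.67781162e+00]), 'force': array([ 0.33982013, -0.11291412,  0.27165544]), 'ft_torque': array([ 0.03459229, -0.00168392, -0.00286708]), 'width': 0.9984607092157528}
scene {'fov_y': 55.58897026141275, 'cx': 318.1856149606991, 'cy': 235.30954634374717, 'k1': 0.01347480333671781, 'pose': array([[ 0.10362653, -0.67733195,  0.72834262,  1.32633022],
       [ 0.99459547,  0.06583074, -0.08028805, -0.09439387],
       [ 0.00643433,  0.73272624,  0.6804931 ,  0.79523676],
       [ 0.        ,  0.        ,  0.        ,  1.        ]])}
top {'fov_y': 54.896284085814806, 'cx': 322.5140348073888, 'cy': 233.83103396197436, 'k1': -0.12155832570492142, 'pose': array([[ 0.01722067,  0.99648692, -0.0819589 ,  0.51346611],
       [-0.99949877,  0.01497884, -0.02788978, -0.01158682],
       [-0.02656415,  0.0823981 ,  0.9962454 ,  0.97452079],
       [ 0.        ,  0.        ,  0.        ,  1.        ]])}
wrist {'fov_y': 60.83050235806696, 'cx': 323.5738611571182, 'cy': 236.32056857867994, 'k1': -0.005195512286510365, 'pose': array([[ 0.44644903,  0.85610468,  0.26032293,  0.36413951],
       [-0.8948032 ,  0.42818812,  0.12642057, -0.54445779],
       [-0.00323794, -0.28937814,  0.95720939,  0.38135367],
       [ 0.        ,  0.        ,  0.        ,  1.        ]])}
```

View pics/scene0.png

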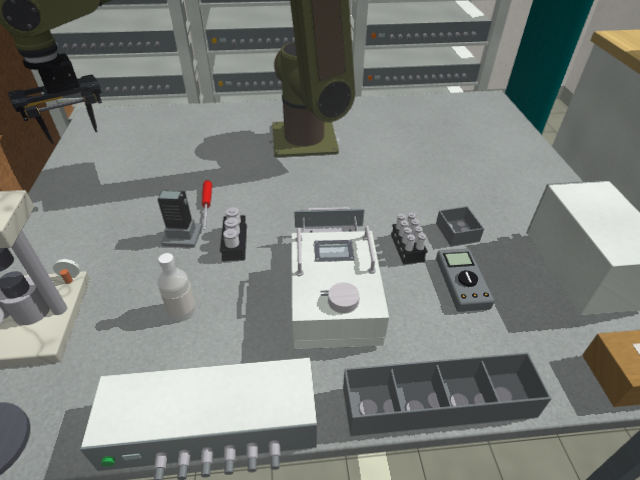

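View pics/top0.png

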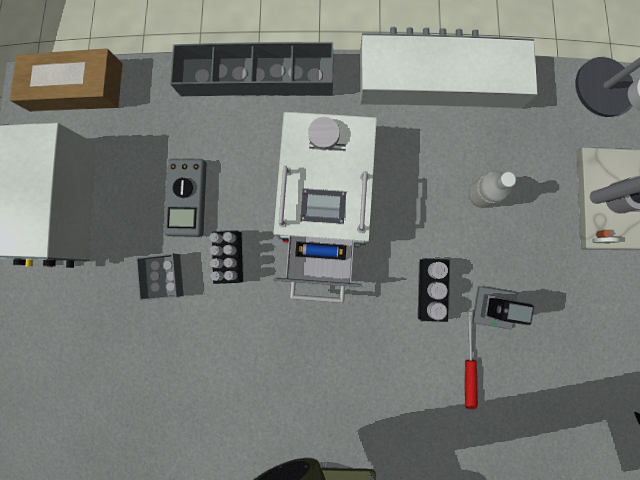

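View pics/wrist0.png

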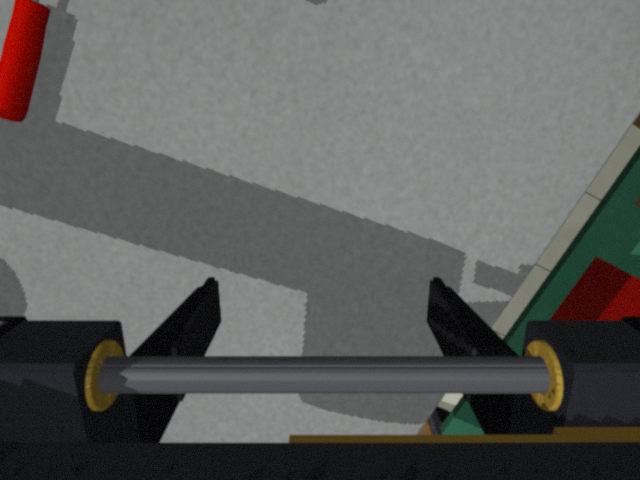

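The top view shows the box at about (325,190), with its drawer open and the handle bar near (318,298). The dock and imager are at about (510,308), rack_b at (433,290) and the driver at (471,360). Next I'll zoom in to get corner pixels.

```bash
cat > h.py <<'E'
from bench import *
import numpy as np, cv2
def ray(m,uv):
    f=240/np.tan(np.radians(m["fov_y"])/2)
    K=np.array([[f,0,m["cx"]],[0,f,m["cy"]],[0,0,1.]])
    p=cv2.undistortPoints(np.array(uv,float).reshape(-1,1,2),K,np.array([m["k1"],0,0,0,0.])).reshape(-1,2)
    d=np.c_[p[:,0],-p[:,1],-np.ones(len(p))]
    return m["pose"][:3,3], d@m["pose"][:3,:3].T
def onz(m,uv,z):
    o,d=ray(m,uv); return o+d*((z-o[2])/d[:,2])[:,None]
def proj(m,P):
    f=240/np.tan(np.radians(m["fov_y"])/2)
    c=(np.atleast_2d(P)-m["pose"][:3,3])@m["pose"][:3,:3]
    s=np.c_[c[:,0]/-c[:,2],-c[:,1]/-c[:,2]]; r=(s**2).sum(1)
    s=s*(1+m["k1"]*r)[:,None]
    return s*f+[m["cx"],m["cy"]]
def crop(src,out,x0,y0,x1,y1,k):
    im=cv2.imread(src)[y0:y1,x0:x1]
    im=cv2.resize(im,None,fx=k,fy=k,interpolation=cv2.INTER_NEAREST)
    st=10
    for x in range((x0+st-1)//st*st,x1,st):
        cv2.line(im,((x-x0)*k,0),((x-x0)*k,6),(0,0,255),1)
        if x%20==0: cv2.putText(im,str(x),((x-x0)*k,16),0,.35,(0,0,255),1)
    for y in range((y0+st-1)//st*st,y1,st):
        cv2.line(im,(0,(y-y0)*k),(6,(y-y0)*k),(0,0,255),1)
        if y%20==0: cv2.putText(im,str(y),(8,(y-y0)*k+4),0,.35,(0,0,255),1)
    cv2.imwrite(out,im)
E
python3 - <<'E'
from h import *
crop("pics/top0.png","pics/tbox.png",260,180,400,310,5)
crop("pics/top0.png","pics/tdock.png",410,240,560,350,5)
E
```

```text
(no output)
```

View pics/tbox.png

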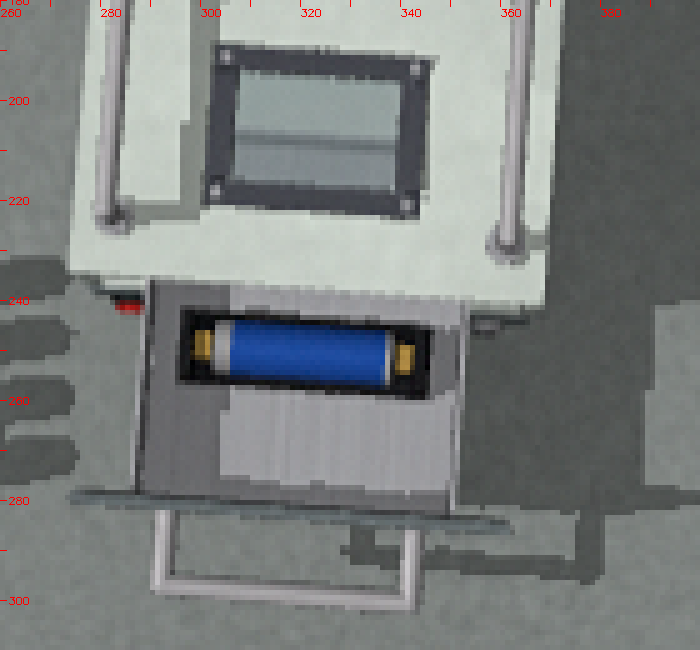

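View pics/tdock.png

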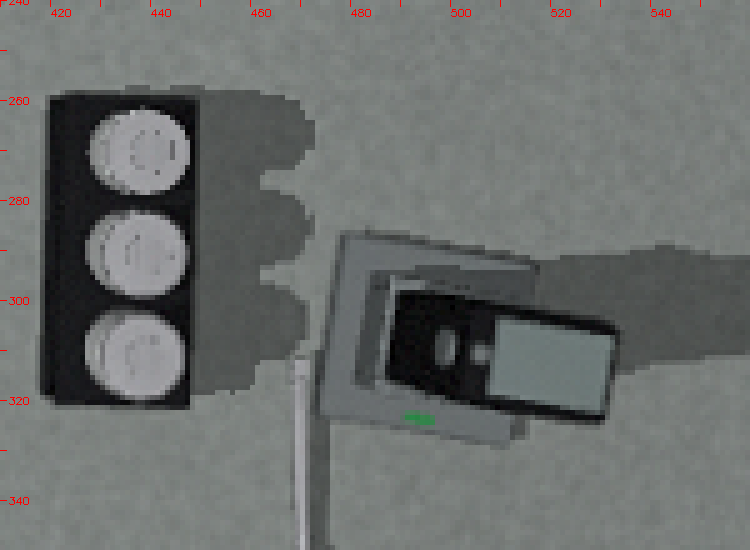

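The zoom shows the window frame's outer corners at (302,188), (345,192), (341.5,223) and (299,219.5). The handle bar runs from (289,297) to (341,301). The dock base corners are (477,286.5), (515.5,293), (511,329) and (474,323). The right edge of the imager's top runs from (531.5,305) to (529,325).

Run:
```python
from h import *
np.set_printoptions(precision=4,suppress=True)
m=camera_model("top")
def seg(a,b): 
    d=b-a; return np.linalg.norm(d[:2]).round(4), np.degrees(np.arctan2(d[1],d[0])).round(2)
W=onz(m,[(301.5,188.5),(345,192),(341.7,223),(299,219.8)],.109)
print("win",W.mean(0),[seg(W[i],W[(i+1)%4]) for i in range(4)])
H=onz(m,[(289,297.2),(341,300.7)],.076)
print("handle",H,H.mean(0),seg(*H))
P=onz(m,[(272,279),(360,286)],.099); print("plate top",P,seg(*P))
C=onz(m,[(274,234),(368,241.5)],.106); print("lid front",C,C.mean(0),seg(*C))
D=onz(m,[(477.5,286.5),(515.8,293),(511,329),(474,323)],.014)
print("dock",D.mean(0),[seg(D[i],D[(i+1)%4]) for i in range(4)])
T=onz(m,[(531.5,305),(529,325)],.134); print("img right",T,T.mean(0),seg(*T))
# top corner left? predict from centre
for n,uv in dict(rackb=[(419,259),(449,259),(447,321),(418,320)]).items():
    R=onz(m,uv,.045); print(n,R)
```

```text
win [0.6379 0.015  0.109 ] [(np.float64(0.0829), np.float64(-93.94)), (np.float64(0.0594), np.float64(174.72)), (np.float64(0.0808), np.float64(86.51)), (np.float64(0.06), np.float64(-3.28))]
handle [[ 0.4631  0.0765  0.076 ]
 [ 0.4583 -0.0244  0.076 ]] [0.4607 0.026  0.076 ] (np.float64(0.101), np.float64(-92.73))
plate top [[ 0.4981  0.1073  0.099 ]
 [ 0.4879 -0.0594  0.099 ]] (np.float64(0.1671), np.float64(-93.49))
lid front [[ 0.5832  0.1047  0.106 ]
 [ 0.5717 -0.0731  0.106 ]] [0.5775 0.0158 0.106 ] (np.float64(0.1782), np.float64(-93.7))
dock [ 0.4432 -0.3459  0.014 ] [(np.float64(0.0831), np.float64(-99.0)), (np.float64(0.0757), np.float64(172.21)), (np.float64(0.08), np.float64(81.12)), (np.float64(0.076), np.float64(-5.43))]
img right [[ 0.4574 -0.3738  0.134 ]
 [ 0.4208 -0.3691  0.134 ]] [ 0.4391 -0.3714  0.134 ] (np.float64(0.0369), np.float64(172.64))
rackb [[ 0.5421 -0.1805  0.045 ]
 [ 0.5429 -0.2414  0.045 ]
 [ 0.4187 -0.2377  0.045 ]
 [ 0.4202 -0.1792  0.045 ]]
```

>>> {"op": "jog_arm", "data": {
  "plan": "0 0.88 0 0 0 0 0; 0 0.88 0 0 0 0 0; 0 0.88 0 0 0 0 0; 0 0.88 0 0 0 0 0; 0 0.88 0 0 0 0 0; 0 0 0 0 0 0 0",
  "squeeze": 40
}}

```text
t: 0.75
tcp_pos: [0.2899, -0.5793, 0.2103]
orientation: [-1.577, -0.003, 3.057]
force: [-0.3, -0.7, -0.7]
width: 0.552
```

```bash
cat >> h.py <<'E'
from scipy.spatial.transform import Rotation as Rn
def go(p,yaw_deg,vert=True):
    """units needed from present pose to target: turn (rotvec tool axes /0.12), shift (tool axes now /0.04)"""
    s=read_state(); R=Rn.from_euler('xyz',s["orientation"]); T=Rn.from_euler('xyz',[-np.pi/2,0,np.radians(yaw_deg)])
    w=(R.inv()*T).as_rotvec()/0.12; sh=R.inv().apply(np.array(p)-s["tcp_pos"])/0.04
    shT=T.inv().apply(np.array(p)-s["tcp_pos"])/0.04
    print("t",s["t"].__round__(2),"tcp",s["tcp_pos"].round(4),"yaw",np.degrees(s["orientation"]).round(2),"F",s["force"].round(2),"w",round(float(s["width"]),3))
    print("turn",w.round(3),"shift(now axes)",sh.round(3),"shift(target axes)",shT.round(3))
E
python3 - <<'E'
from h import *
import bench
print([k for k in dir(bench) if not k.startswith('_')], globals().get('tcp_to_grasp'))
go((0.41,0.028,0.213),-183.6)
E
```

```text
['IKError', 'camera_model', 'finish_job', 'read_camera', 'read_state', 'tcp_to_grasp'] 0.0188
t 0.75 tcp [ 0.2899 -0.5793  0.2103] yaw [-90.37  -0.19 175.14] F [-0.33 -0.71 -0.72] w 0.552
turn [ 0.054 -0.183  0.027] shift(now axes) [ -1.705   0.025 -15.382] shift(target axes) [ -2.043  -0.068 -15.341]
```

>>> {"op": "jog_arm", "data": {
  "plan": "0 -0.18 0 -0.1 -0.2 -1 0; 0 0 0 -0.1 0 -1 0; 0 0 0 -0.1 0 -1 0; 0 0 0 -0.1 0 -1 0; 0 0 0 -0.1 0 -1 0; 0 0 0 -0.1 0 -1 0; 0 0 0 -0.1 0 -1 0; 0 0 0 -0.1 0 -1 0; 0 0 0 -0.1 0 -1 0; 0 0 0 0 0 0 0"
}}

```text
t: 1.75
tcp_pos: [0.3458, -0.209, 0.2176]
orientation: [-1.582, -0.003, 3.101]
force: [0.2, -1.1, 0.2]
width: 0.001
```

Run:
```python
from h import *
go((0.41,0.028,0.213),-183.6)
```

```text
t 1.75 tcp [ 0.3458 -0.209   0.2176] yaw [-90.64  -0.19 177.69] F [ 0.25 -1.14  0.22] w 0.001
turn [0.092 0.188 0.029] shift(now axes) [-1.366  0.176 -5.983] shift(target axes) [-1.23   0.114 -6.013]
```

>>> {"op": "jog_arm", "data": {
  "plan": "0.09 0.19 0.03 -0.2 0 -1 0; 0 0 0 -0.2 0 -1 0; 0 0 0 -0.2 0 -1 0; 0 0 0 -0.2 0 -1 0; 0 0 0 -0.2 0 -1 0; 0 0 0 -0.2 0 -1 0; 0 0 0 0 0 0 0; 0 0 0 0 0 0 0"
}}

```text
t: 2.55
tcp_pos: [0.41, 0.0327, 0.2181]
orientation: [-1.566, 0.004, 3.089]
force: [-0.8, -0.7, -0.2]
width: 0.004
```

Run:
```python
from h import *
go((0.41,0.022,0.06),-183.6)
cv2.imwrite("pics/wr1.png",read_camera("wrist")[:,:,::-1])
print(camera_model("wrist")["pose"])
```

```text
t 2.55 tcp [0.41   0.0327 0.2181] yaw [-89.73   0.25 176.99] F [-0.81 -0.72 -0.22] w 0.004
turn [-0.039  0.085 -0.036] shift(now axes) [3.000e-03 3.953e+00 2.470e-01] shift(target axes) [-0.017  3.952  0.266]
[[-0.05509138  0.95671716  0.28575726  0.49132842]
 [-0.99847801 -0.05352394 -0.01329889  0.02848417]
 [ 0.00257158 -0.286055    0.95820975  0.38625965]
 [ 0.          0.          0.          1.        ]]
```

View pics/wr1.png

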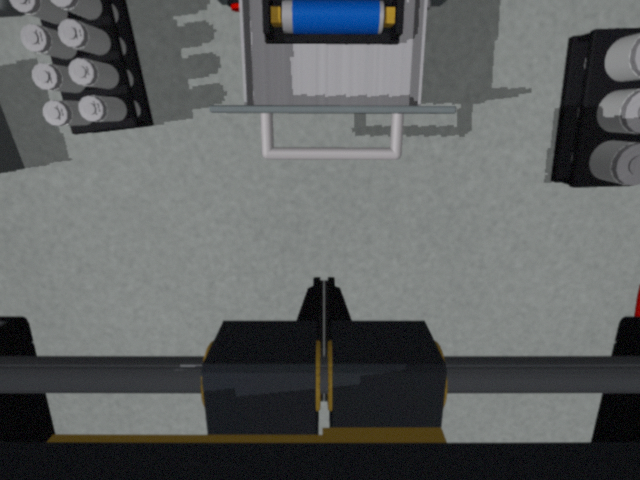

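The wrist view shows the bar at row 154, from column 262 to 401, with the shut fingers aligned in front of it and clear space below them. I'll cross-check the bar position while lowering.

Run:
```python
from h import *
m=camera_model("wrist"); print(onz(m,[(262,154),(401,154)],.076))
```

```text
[[ 0.46545409  0.07518152  0.076     ]
 [ 0.45971014 -0.02855327  0.076     ]]
```

>>> {"op": "jog_arm", "data": {
  "plan": "-0.04 0.085 -0.04 0 0.95 0.05 0; 0 0 0 0 0.95 0.05 0; 0 0 0 0 0.95 0.05 0; 0 0 0 0 0.95 0.05 0; 0 0 0 0 0.1 0 0; 0 0 0 0 0 0 0"
}}

```text
t: 3.2
tcp_pos: [0.4125, 0.0147, 0.0609]
orientation: [-1.569, 0.007, 3.066]
force: [0.4, 0.5, 1.0]
width: 0.005
```

Run:
```python
from h import *
go((0.445,0.024,0.06),-183.6)
```

```text
t 3.2 tcp [0.4125 0.0147 0.0609] yaw [-89.93   0.42 175.68] F [0.43 0.54 1.03] w 0.005
turn [-0.011 -0.105 -0.061] shift(now axes) [-0.793  0.029 -0.294] shift(target axes) [-0.797  0.024 -0.284]
```

>>> {"op": "jog_arm", "data": {
  "plan": "0 -0.1 -0.06 -0.3 0 -0.1 0; 0 0 0 -0.3 0 -0.1 0; 0 0 0 -0.2 0 0 0; 0 0 0 -0.2 0 0 0; 0 0 0 -0.2 0 0 0; 0 0 0 -0.2 0 0 0; 0 0 0 -0.2 0 0 0; 0 0 0 -0.2 0 0 0; 0 0 0 -0.2 0 0 0; 0 0 0 -0.2 0 0 0"
}}

```text
t: 4.2
tcp_pos: [0.5096, 0.0133, 0.0702]
orientation: [-1.57, 0.009, 3.074]
force: [-2.7, 1.1, 0.3]
width: 0.006
```

Run:
```python
from h import *
go((0.53,0.018,0.06),-183.6)
cv2.imwrite("pics/top1.png",read_camera("top")[:,:,::-1])
crop("pics/top1.png","pics/tbox1.png",250,170,390,310,5)
```

```text
t 4.2 tcp [0.5096 0.0133 0.0702] yaw [-89.93   0.49 176.15] F [-2.7   1.15  0.26] w 0.006
turn [-0.01  -0.037 -0.071] shift(now axes) [-0.499  0.259 -0.153] shift(target axes) [-0.501  0.255 -0.15 ]
```

View pics/tbox1.png

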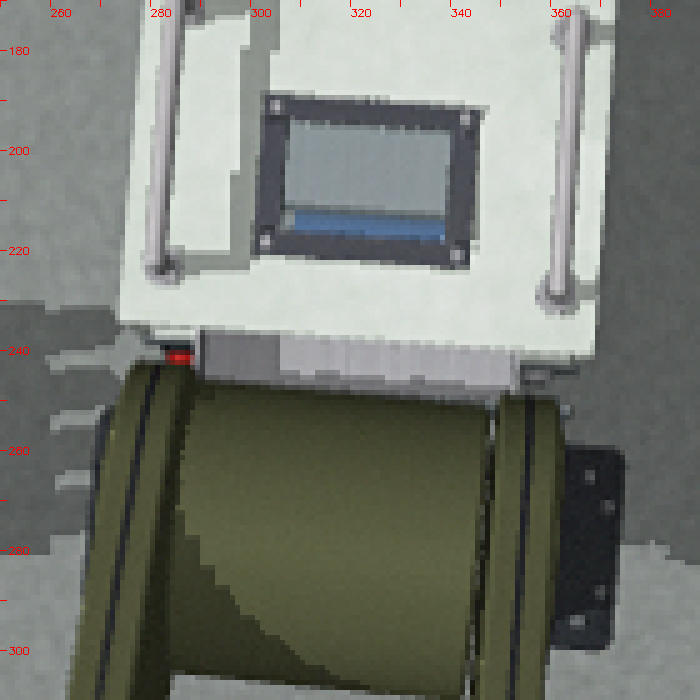

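The drawer is moving and the cell now shows under the window. The fingers have drifted 10 mm upward, so I'll lower them before the catch and then continue.

>>> {"op": "jog_arm", "data": {
  "plan": "0 0 -0.05 0 0.25 0 0; 0 0 0 -0.15 0.02 0 0; 0 0 0 -0.15 0.02 0 0; 0 0 0 -0.15 0.02 0 0"
}}

```text
t: 4.65
tcp_pos: [0.5251, 0.012, 0.0562]
orientation: [-1.569, -0.01, 3.075]
force: [-3.1, -0.3, 4.3]
width: 0.003
```

Run:
```python
from h import *
go((0.53,0.018,0.06),-183.6)
```

```text
t 4.65 tcp [0.5251 0.012  0.0562] yaw [-89.88  -0.58 176.18] F [-3.06 -0.3   4.27] w 0.003
turn [-0.017 -0.032  0.084] shift(now axes) [-0.11  -0.095 -0.158] shift(target axes) [-0.112 -0.094 -0.158]
```

>>> {"op": "jog_arm", "data": {
  "plan": "0 0 0.08 -0.12 -0.08 0 0; 0 0 0 -0.12 0 0 0; 0 0 0 -0.1 0 0 0"
}}

```text
t: 4.95
tcp_pos: [0.5286, 0.0117, 0.0578]
orientation: [-1.568, -0.03, 3.076]
force: [-19.3, 0.7, 16.2]
width: 0.006
```

Run:
```python
from h import *
go((0.53,0.018,0.06),-183.6)
cv2.imwrite("pics/top2.png",read_camera("top")[:,:,::-1])
crop("pics/top2.png","pics/tbox2.png",250,170,390,310,5)
cv2.imwrite("pics/wr2.png",read_camera("wrist")[:,:,::-1])
```

```text
t 4.95 tcp [0.5286 0.0117 0.0578] yaw [-89.83  -1.74 176.23] F [-19.28   0.7   16.25] w 0.006
turn [-0.024 -0.024  0.253] shift(now axes) [-0.022 -0.057 -0.159] shift(target axes) [-0.024 -0.056 -0.159]
```

View pics/tbox2.png

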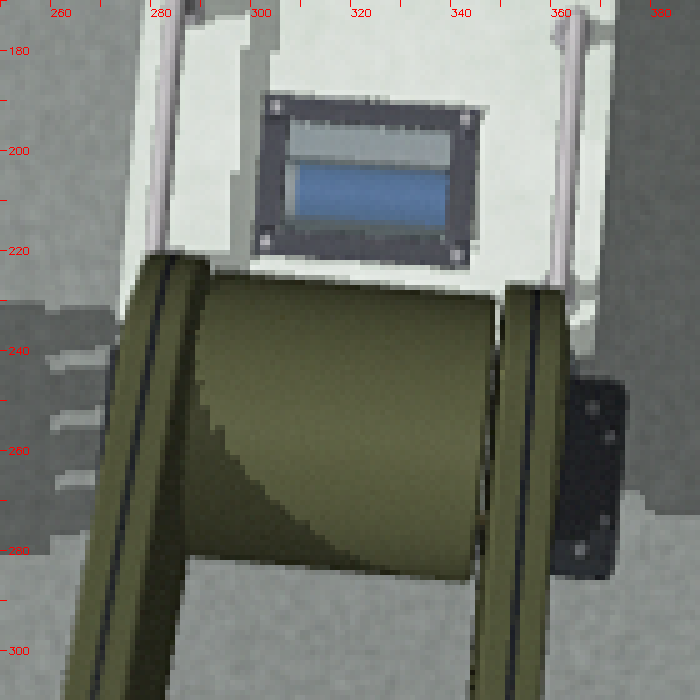

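View pics/wr2.png

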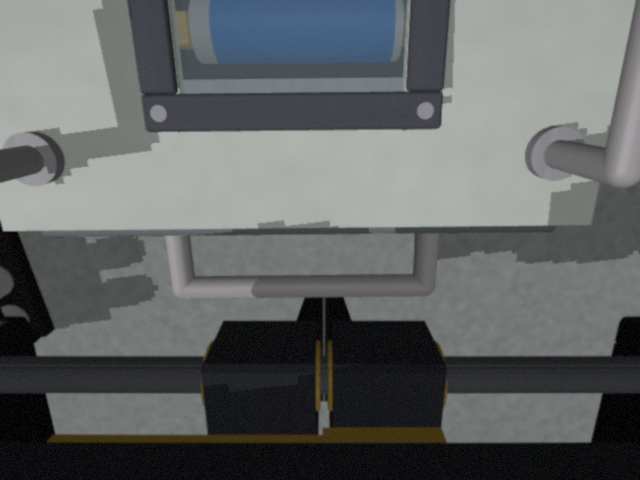

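The force has risen to 19 N with the bar at about x = 0.543, which matches the predicted home position of 0.544. I'll back off and check that the drawer stays.

>>> {"op": "jog_arm", "data": {
  "plan": "0 0 0.1 0.2 0 0 0; 0 0 0.1 0.6 0 0 0; 0 0 0 0.7 0 0 0; 0 0 0 0 -0.8 0 0; 0 0 0 0 -1 0 0; 0 0 0 0 -1 0 0; 0 0 0 0 -1 0 0"
}}

```text
t: 5.75
tcp_pos: [0.4621, 0.0164, 0.2064]
orientation: [-1.567, -0.012, 3.076]
force: [0.3, 0.2, -0.2]
width: 0.004
```

Run:
```python
from h import *
go((0.53,0.018,0.06),-183.6)
cv2.imwrite("pics/wr3.png",read_camera("wrist")[:,:,::-1])
```

```text
t 5.75 tcp [0.4621 0.0164 0.2064] yaw [-89.8   -0.66 176.23] F [ 0.28  0.2  -0.17] w 0.004
turn [-0.029 -0.024  0.096] shift(now axes) [-1.733  3.64  -0.165] shift(target axes) [-1.691  3.66  -0.148]
```

View pics/wr3.png

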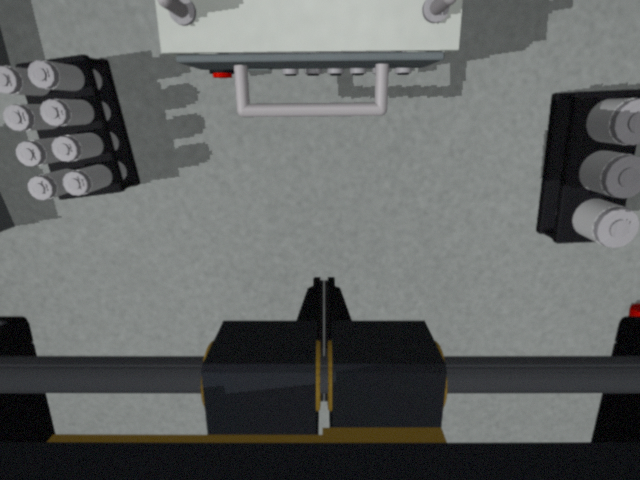

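Run:
```python
from h import *
m=camera_model("wrist"); print(onz(m,[(238,109),(386,109)],.076)); print(onz(m,[(160,52),(461,50)],.106))
```

```text
[[ 0.5548196   0.07157984  0.076     ]
 [ 0.54774809 -0.03429818  0.076     ]]
[[ 0.59118394  0.10989917  0.106     ]
 [ 0.57986529 -0.0773265   0.106     ]]
```

>>> {"op": "jog_arm", "data": {
  "plan": "0 -0.8 0.05 0 -0.3 1 0; 0 -0.8 0 0.2 -0.3 1 0; 0 -0.8 0 0.2 -0.3 1 0; 0 -0.8 0 0.3 0 1 0; 0 -0.8 0 0.4 0 1 0; 0 -0.8 0 0.5 0 0.9 0; 0 -0.8 0 0.5 0 0.8 0; 0 -0.8 0 0 0 0 95; 0 -0.8 0 0 0 0 95; 0 -0.8 0 0 0 0 95"
}}

```text
t: 6.8
tcp_pos: [0.4511, -0.2832, 0.2618]
orientation: [-1.527, 0.008, -2.206]
force: [0.2, 0.8, 0.5]
width: 0.201
```

Run:
```python
from h import *
go((0.44,-0.30,0.25),-98)
```

```text
t 6.8 tcp [ 0.4511 -0.2832  0.2618] yaw [ -87.47    0.45 -126.38] F [0.24 0.79 0.48] w 0.201
turn [-0.377 -4.129  0.028] shift(now axes) [0.505 0.291 0.014] shift(target axes) [ 0.454  0.294 -0.215]
```

The bar sits 34 mm in front of the lid's front edge, so the drawer is home and seated. Next I'll finish the turn.

>>> {"op": "jog_arm", "data": {
  "plan": "-0.2 -0.85 0 0.2 0.1 0 95; -0.1 -0.85 0 0.2 0.1 0 95; -0.1 -0.85 0 0.1 0 0 95; 0 -0.85 0 0 0 0 95; 0 -0.7 0 0 0 0 95; 0 0 0 0 0 0 95; 0 0 0 0 0 0 95"
}}

```text
t: 7.5
tcp_pos: [0.4421, -0.3037, 0.253]
orientation: [-1.564, -0.004, -1.696]
force: [0.5, 0.4, 0.4]
width: 0.792
```

Run:
```python
from h import *
m=camera_model("wrist")
cv2.imwrite("pics/wr4.png",read_camera("wrist")[:,:,::-1])
import pickle; pickle.dump(m,open("wr4.pkl","wb")); m2=camera_model("wrist"); print(np.abs(m2["pose"]-m["pose"]).max())
go((0.443,-0.343,0.25),-98)
```

```text
0.000265904226599889
t 7.55 tcp [ 0.4421 -0.3037  0.253 ] yaw [-89.6   -0.23 -97.15] F [-0.11  1.17  0.04] w 0.83
turn [-0.059  0.124  0.032] shift(now axes) [0.973 0.079 0.145] shift(target axes) [0.971 0.074 0.16 ]
```

View pics/wr4.png

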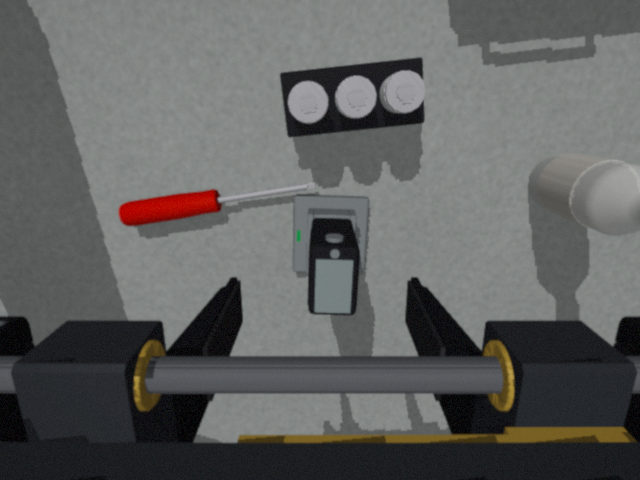

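Run:
```python
from h import *
crop("pics/wr4.png","pics/wr4c.png",280,185,380,325,5)
```

```text
(no output)
```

View pics/wr4c.png

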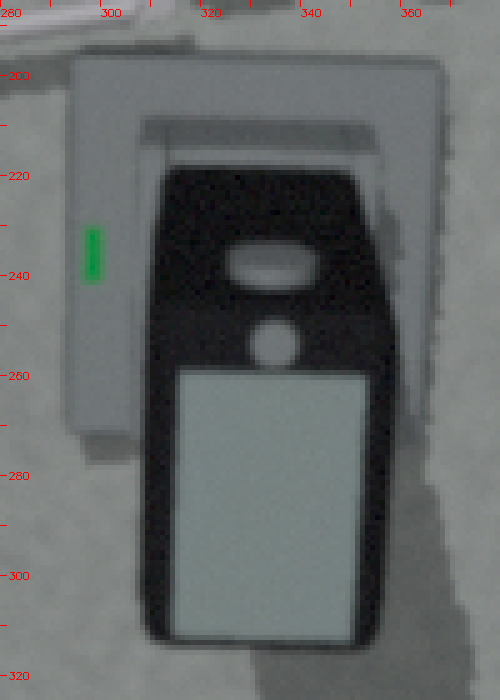

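In the crop, the imager's top runs from about column 308 to 357 at row 255 and from 306 to 354.5 at row 305, with its lower edge at row 314. The dock base corners are (293,196), (367.5,197) and (293,271).

Run:
```python
from h import *
import pickle; m=pickle.load(open("wr4.pkl","rb"))
T=onz(m,[(308,255),(357,255),(306,305),(354.5,305),(331,314.3)],.134)
print(T)
a=(T[0]+T[1])/2; b=(T[2]+T[3])/2; d=b-a; print("width",np.linalg.norm(T[1]-T[0]),np.linalg.norm(T[3]-T[2]),"ang",np.degrees(np.arctan2(d[1],d[0])))
d/=np.linalg.norm(d); print("centre from low edge",T[4]-d*.029)
D=onz(m,[(293,196),(367.5,197),(293,271)],.014); print("dock",D,(D[1]+D[2])/2, np.linalg.norm(D[1]-D[0]),np.linalg.norm(D[2]-D[0]),np.degrees(np.arctan2(*(D[1]-D[0])[1::-1])))
```

```text
[[ 0.42884001 -0.32155051  0.134     ]
 [ 0.46497064 -0.32622148  0.134     ]
 [ 0.42170728 -0.36193303  0.134     ]
 [ 0.45887826 -0.36677848  0.134     ]
 [ 0.43989776 -0.37235564  0.134     ]]
width 0.03643130513326095 0.037485463538474616 ang -99.27983478353883
centre from low edge [ 0.4445742  -0.34373518  0.134     ]
dock [[ 0.41314082 -0.29903942  0.014     ]
 [ 0.48765488 -0.3096199   0.014     ]
 [ 0.40117204 -0.379405    0.014     ]] [ 0.44441346 -0.34451245  0.014     ] 0.07526148294756267 0.08125193793981332 -8.081578175547719
```

Both views agree on the imager at (0.444, -0.344) with a yaw of about -8.3°.

Run:
```python
from h import *
go((0.444,-0.344,0.17),-98.3)
```

```text
t 7.55 tcp [ 0.4421 -0.3037  0.253 ] yaw [-89.6   -0.23 -97.15] F [-0.11  1.17  0.04] w 0.83
turn [-0.059  0.168  0.032] shift(now axes) [0.986 2.079 0.159] shift(target axes) [0.991 2.074 0.193]
```

>>> {"op": "jog_arm", "data": {
  "plan": "-0.06 0.15 0.03 0.5 0.5 0.07 95; 0 0 0 0.5 0.5 0.07 95; 0 0 0 0 0.5 0 95; 0 0 0 0 0.5 0 95; 0 0 0 0 0 0 95; 0 0 0 0 0 0 95"
}}

```text
t: 8.15
tcp_pos: [0.4444, -0.3468, 0.1733]
orientation: [-1.564, -0.005, -1.72]
force: [-0.6, -0.2, 0.5]
width: 1.0
```

Run:
```python
from h import *
go((0.444,-0.344,0.095),-98.3)
```

```text
t 8.15 tcp [ 0.4444 -0.3468  0.1733] yaw [-89.62  -0.26 -98.57] F [-0.57 -0.24  0.53] w 1.0
turn [-0.055 -0.039  0.039] shift(now axes) [-0.078  1.956 -0.033] shift(target axes) [-0.069  1.957 -0.02 ]
```

>>> {"op": "jog_arm", "data": {
  "plan": "-0.05 -0.04 0.04 -0.08 0.4 -0.03 95; 0 0 0 0 0.4 0 95; 0 0 0 0 0.4 0 95; 0 0 0 0 0.4 0 95; 0 0 0 0 0.3 0 95; 0 0 0 0 0 0 95; 0 0 0 0 0 0 95"
}}

```text
t: 8.85
tcp_pos: [0.4456, -0.3436, 0.0945]
orientation: [-1.566, -0.003, -1.715]
force: [-0.0, -0.2, 0.5]
width: 0.999
```

Run:
```python
from h import *
go((0.444,-0.344,0.095),-98.3)
```

```text
t 8.85 tcp [ 0.4456 -0.3436  0.0945] yaw [-89.72  -0.15 -98.25] F [-0.01 -0.18  0.54] w 0.999
turn [-0.04   0.008  0.022] shift(now axes) [ 0.015 -0.012 -0.037] shift(target axes) [ 0.015 -0.012 -0.037]
```

>>> {"op": "jog_arm", "data": {
  "plan": "-0.04 0 0.02 0 0 -0.04 30; 0 0 0 0 0 0 30; 0 0 0 0 0 0 30; 0 0 0 0 0 0 30; 0 0 0 0 0 0 30; 0 0 0 0 0 0 30; 0 0 0 0 0 0 30; 0 0 0 0 0 0 30; 0 0 0 0 0 0 30; 0 0 0 0 0 0 30",
  "squeeze": 30
}}

```text
t: 9.85
tcp_pos: [0.4455, -0.3449, 0.0981]
orientation: [-1.566, -0.004, -1.715]
force: [-0.3, -0.2, 1.2]
width: 0.399
```

Run:
```python
from h import *
go((0.444,-0.344,0.095),-98.3)
m=camera_model("wrist")
cv2.imwrite("pics/wr5.png",read_camera("wrist")[:,:,::-1])
```

```text
t 9.85 tcp [ 0.4455 -0.3449  0.0981] yaw [-89.74  -0.2  -98.25] F [-0.32 -0.23  1.24] w 0.399
turn [-0.038  0.008  0.029] shift(now axes) [-0.018  0.077 -0.041] shift(target axes) [-0.018  0.077 -0.041]
```

View pics/wr5.png

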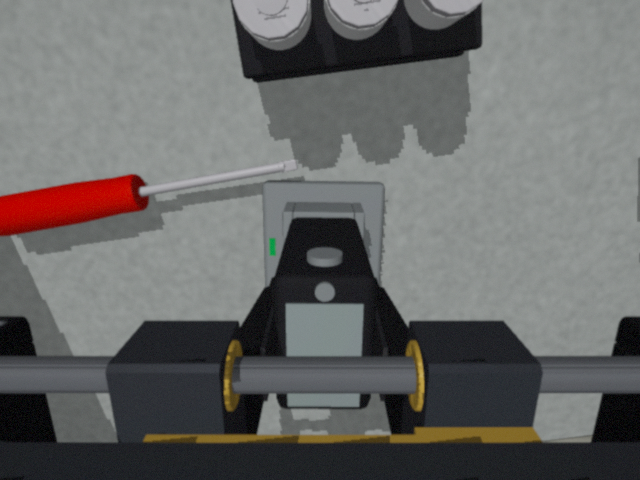

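The fingers stopped at 37.9 mm with the imager centred between them. Lifting.

>>> {"op": "jog_arm", "data": {
  "plan": "-0.04 0 0.03 0 -0.2 0 30; 0 0 0 0 -0.25 0 30; 0 0 0 0 -0.25 0 30; 0 0 0 0 -0.25 0 30; 0 0 0 0 -0.5 0 30; 0 0 0 0 -0.7 0 30; 0 0 0 0 -0.7 0 30; 0 0 0 0 -0.7 0 30; 0 0 0 0 -0.7 0 30; 0 0 0 0 0 0 30"
}}

```text
t: 10.9
tcp_pos: [0.4432, -0.3431, 0.2778]
orientation: [-1.577, 0.003, -1.715]
force: [0.4, 0.0, -1.4]
width: 0.397
```

Run:
```python
from h import *
go((0.638,0.014,0.265),-93.6)
cv2.imwrite("pics/sc6.png",read_camera("scene")[:,:,::-1])
```

```text
t 10.9 tcp [ 0.4432 -0.3431  0.2778] yaw [-90.34   0.19 -98.25] F [ 0.42  0.03 -1.41] w 0.397
turn [ 0.049 -0.676 -0.03 ] shift(now axes) [-9.534  0.332  3.541] shift(target axes) [-9.216  0.321  4.301]
```

View pics/sc6.png

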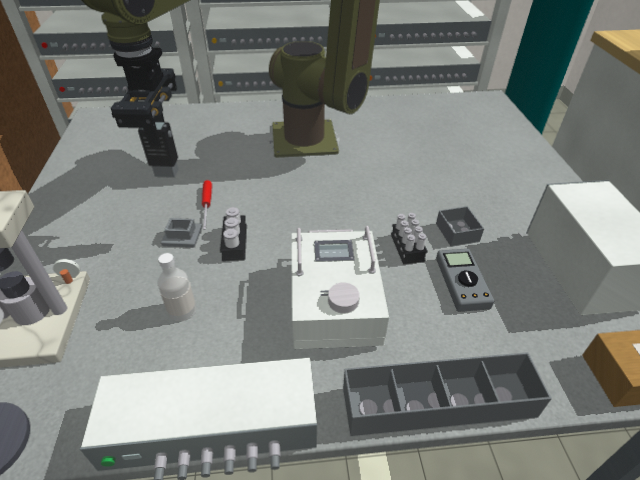

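The imager is free of the dock and nothing else has moved. I'll cross-check the window with the scene view before carrying it over.

Run:
```python
from h import *
crop("pics/sc6.png","pics/sc6c.png",285,200,395,310,6)
cv2.imwrite("pics/top6.png",read_camera("top")[:,:,::-1])
crop("pics/top6.png","pics/top6c.png",265,160,385,300,5)
```

```text
(no output)
```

View pics/sc6c.png

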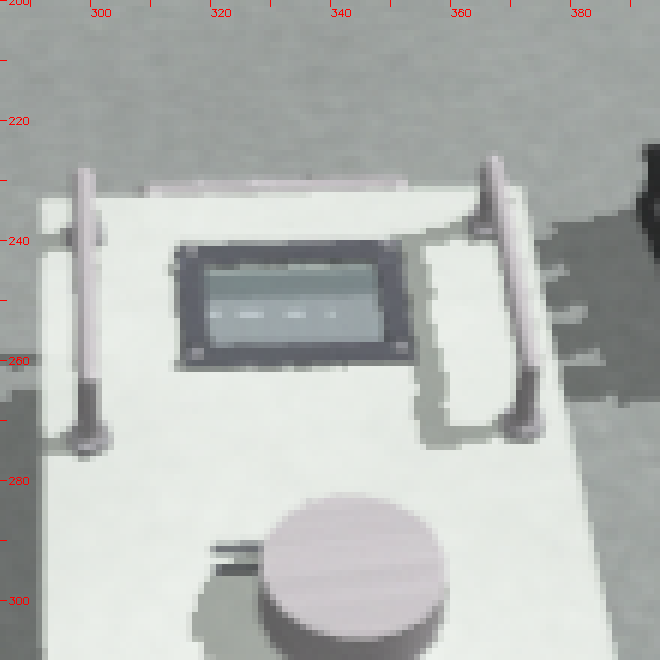

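View pics/top6c.png

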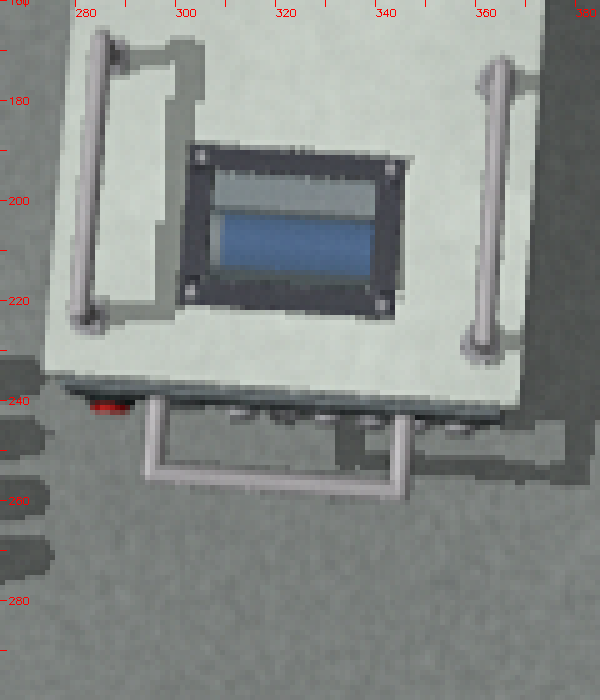

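Scene view: the window frame's corners are (313,240.7), (350.5,240), (352.3,260.3) and (313.2,261.3). Top view: the bar runs from (293,253.5) to (345,257), and the plate is flush with the case.

Run:
```python
from h import *
np.set_printoptions(precision=4,suppress=True)
m=camera_model("scene"); t=camera_model("top")
W=onz(m,[(313,240.7),(350.5,240),(352.3,260.3),(313.2,261.3)],.109); print("scene",W.mean(0)); print(W)
U=onz(t,[(301.3,188.7),(345.2,192),(342,223),(299.3,220)],.109); print("top",U.mean(0))
# inner opening
I=onz(t,[(306.5,193.5),(339.3,196),(337,218),(304,215)],.108); print("top open",I.mean(0))
J=onz(m,[(317.2,243.8),(346.3,243.7),(347.7,257),(317.2,257.8)],.108); print("scene open",J.mean(0))
H=onz(t,[(293.5,253.7),(344.8,257.2)],.076); print("bar",H.mean(0),H)
F=onz(t,[(272.5,234.5),(367,241)],.106); print("lid front",F.mean(0))
```

```text
scene [0.6417 0.0117 0.109 ]
[[ 0.608  -0.0265  0.109 ]
 [ 0.6137  0.0555  0.109 ]
 [ 0.6752  0.0497  0.109 ]
 [ 0.6701 -0.032   0.109 ]]
top [0.6377 0.0147 0.109 ]
top open [0.6384 0.0152 0.108 ]
scene open [0.6411 0.0114 0.108 ]
bar [0.5451 0.0195 0.076 ] [[ 0.5477  0.0695  0.076 ]
 [ 0.5425 -0.0305  0.076 ]]
lid front [0.5774 0.0181 0.106 ]
```

>>> {"op": "jog_arm", "data": {
  "plan": "0.05 -0.2 -0.03 -0.4 0 0.2 30; 0 -0.2 0 -0.6 0 0.3 30; 0 -0.2 0 -0.6 0 0.3 30; 0 -0.1 0 -0.6 0 0.3 30; 0 0 0 -0.6 0 0.3 30; 0 0 0 -0.6 0 0.3 30; 0 0 0 -0.6 0 0.3 30; 0 0 0 -0.6 0 0.3 30"
}}

```text
t: 11.8
tcp_pos: [0.5408, -0.1572, 0.2487]
orientation: [-1.611, 0.02, -1.635]
force: [-1.0, -0.2, -2.6]
width: 0.399
```

Run:
```python
from h import *
go((0.6395,0.013,0.27),-93.7)
```

```text
t 11.8 tcp [ 0.5408 -0.1572  0.2487] yaw [-92.29   1.17 -93.66] F [-1.02 -0.23 -2.64] w 0.399
turn [ 0.334  0.009 -0.17 ] shift(now axes) [-4.413 -0.531  2.171] shift(target axes) [-4.405 -0.534  2.187]
```

>>> {"op": "jog_arm", "data": {
  "plan": "0.33 0 -0.17 0 -0.7 0 30; 0 0 0 0 -0.1 0 30; 0 0 0 0 0 0 30"
}}

```text
t: 12.1
tcp_pos: [0.5394, -0.1531, 0.2708]
orientation: [-1.586, 0.006, -1.629]
force: [0.1, -1.8, -3.2]
width: 0.4
```

Run:
```python
from h import *
go((0.6395,0.013,0.27),-93.7)
```

```text
t 12.1 tcp [ 0.5394 -0.1531  0.2708] yaw [-90.89   0.33 -93.35] F [ 0.11 -1.77 -3.23] w 0.4
turn [ 0.13   0.051 -0.048] shift(now axes) [-4.291  0.01   2.255] shift(target axes) [-4.304  0.02   2.229]
```

>>> {"op": "jog_arm", "data": {
  "plan": "0.13 0.05 -0.05 -0.5 -0.2 0.25 30; 0.03 0 0 -0.5 -0.1 0.25 30; 0.03 0 0 -0.5 -0.1 0.25 30; 0.03 0 0 -0.5 -0.1 0.25 30; 0 0 0 0 0 0 30"
}}

```text
t: 12.6
tcp_pos: [0.5813, -0.0762, 0.2788]
orientation: [-1.578, 0.003, -1.643]
force: [-0.3, -0.7, -2.6]
width: 0.402
```

Run:
```python
from h import *
go((0.6395,0.013,0.27),-93.7)
```

```text
t 12.6 tcp [ 0.5813 -0.0762  0.2788] yaw [-90.43   0.19 -94.14] F [-0.3  -0.68 -2.6 ] w 0.402
turn [ 0.062 -0.063 -0.028] shift(now axes) [-2.329  0.219  1.293] shift(target axes) [-2.32   0.221  1.309]
```

>>> {"op": "jog_arm", "data": {
  "plan": "0.06 -0.06 -0.03 -0.5 -0.05 0.28 30; 0.03 0 0 -0.5 -0.05 0.28 30; 0.03 0 0 -0.5 -0.05 0.28 30; 0.03 0 0 -0.5 -0.05 0.28 30; 0 0 0 -0.3 0 0.15 30; 0 0 0 0 0 0 30; 0 0 0 0 0 0 30"
}}

```text
t: 13.3
tcp_pos: [0.6342, 0.0077, 0.2721]
orientation: [-1.584, -0.004, -1.643]
force: [-0.9, -0.7, -3.1]
width: 0.399
```

Run:
```python
from h import *
go((0.6395,0.013,0.21),-93.7)
cv2.imwrite("pics/sc7.png",read_camera("scene")[:,:,::-1])
crop("pics/sc7.png","pics/sc7c.png",270,140,400,270,6)
```

```text
t 13.3 tcp [0.6342 0.0077 0.2721] yaw [-90.74  -0.21 -94.16] F [-0.89 -0.69 -3.1 ] w 0.399
turn [ 0.108 -0.067  0.029] shift(now axes) [-0.149  1.551  0.143] shift(target axes) [-0.142  1.554  0.124]
```

View pics/sc7c.png

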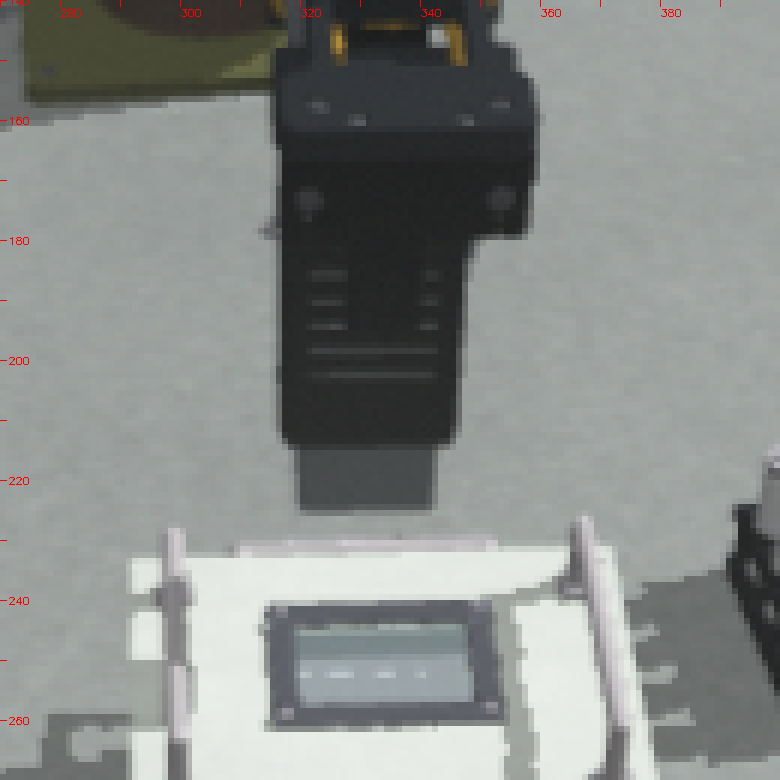

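```bash
cat > nose.py <<'E'
from h import *
def nose(body,nos):
    s=read_state(); m=camera_model("scene"); R=Rn.from_euler('xyz',s["orientation"]); n=R.apply([0,0,1]); n[2]=0;n/=np.linalg.norm(n)
    for uv,off,nm in ((body,.019,"body low edge"),(nos,.016,"nose low edge")):
        o,d=ray(m,uv); k=((s["tcp_pos"]+n*off-o)@n)/(d@n); P=o+d*k[:,None]
        print(nm,P.round(4).tolist(),"mean",P.mean(0).round(4),"len",np.linalg.norm(P[1]-P[0]).round(4),"tcpz-z",(s["tcp_pos"][2]-P.mean(0)[2]).round(4),"side off",((P.mean(0)-s["tcp_pos"]-n*off)@R.apply([1,0,0])).round(4))
E
python3 - <<'E'
from nose import *
nose([(315,214.2),(344.3,214.2)],[(318,225.3),(340.3,225.3)])
E
```

```text
body low edge [[0.6506, -0.0265, 0.2208], [0.6548, 0.0307, 0.2196]] mean [0.6527 0.0021 0.2202] len 0.0574 tcpz-z 0.0518 side off 0.004
nose low edge [[0.6481, -0.0202, 0.189], [0.6514, 0.0245, 0.1881]] mean [0.6497 0.0022 0.1885] len 0.0448 tcpz-z 0.0835 side off 0.004
```

>>> {"op": "jog_arm", "data": {
  "plan": "0.11 -0.06 0.03 -0.12 0.3 0.12 30; 0.03 0 0 0 0.3 0 30; 0.03 0 0 0 0.3 0 30; 0 0 0 0 0.2 0 30; 0 0 0 0 0 0 30; 0 0 0 0 0 0 30"
}}

```text
t: 13.95
tcp_pos: [0.6371, 0.0077, 0.2247]
orientation: [-1.565, -0.002, -1.641]
force: [-0.6, 0.9, -3.0]
width: 0.399
```

Run:
```python
from h import *
go((0.6395,0.013,0.203),-93.7)
cv2.imwrite("pics/sc8.png",read_camera("scene")[:,:,::-1])
crop("pics/sc8.png","pics/sc8c.png",285,160,395,270,6)
cv2.imwrite("pics/wr8.png",read_camera("wrist")[:,:,::-1])
cv2.imwrite("pics/top8.png",read_camera("top")[:,:,::-1])
```

```text
t 13.95 tcp [0.6371 0.0077 0.2247] yaw [-8.967e+01 -9.000e-02 -9.403e+01] F [-0.57  0.87 -3.04] w 0.399
turn [-0.048 -0.048  0.013] shift(now axes) [-0.137  0.544  0.048] shift(target axes) [-0.136  0.544  0.052]
```

View pics/sc8c.png

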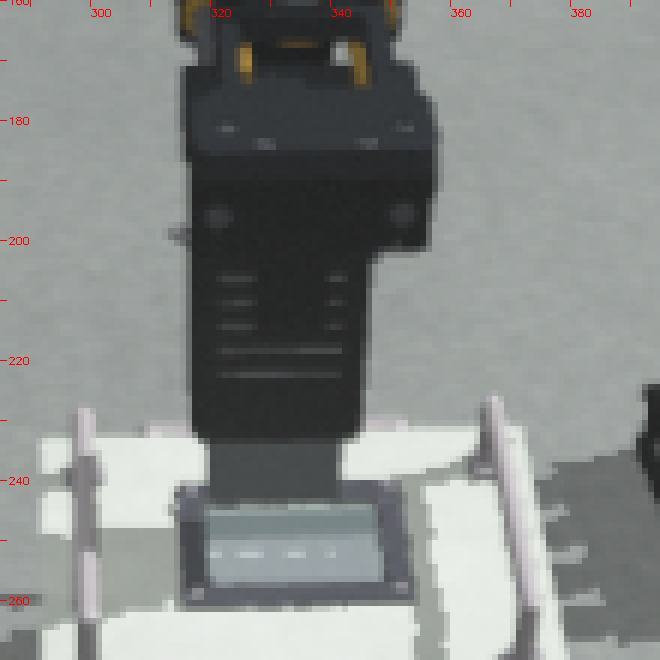

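View pics/wr8.png

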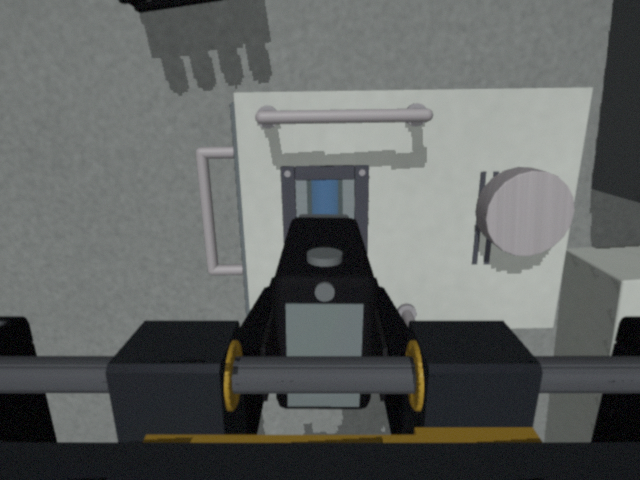

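View pics/top8.png

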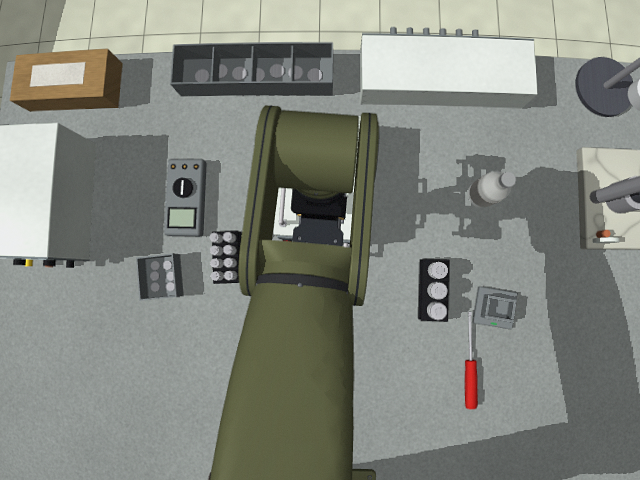

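The wrist view shows the window frame's +y edge at row 168, from column 281 to 369. The held imager's nose end is near column 325, row 217, and the drawer is home.

Run:
```python
from h import *
crop("pics/wr8.png","pics/wr8c.png",265,155,395,285,6)
crop("pics/wr8.png","pics/wr8d.png",265,280,395,415,5)
```

```text
(no output)
```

View pics/wr8c.png

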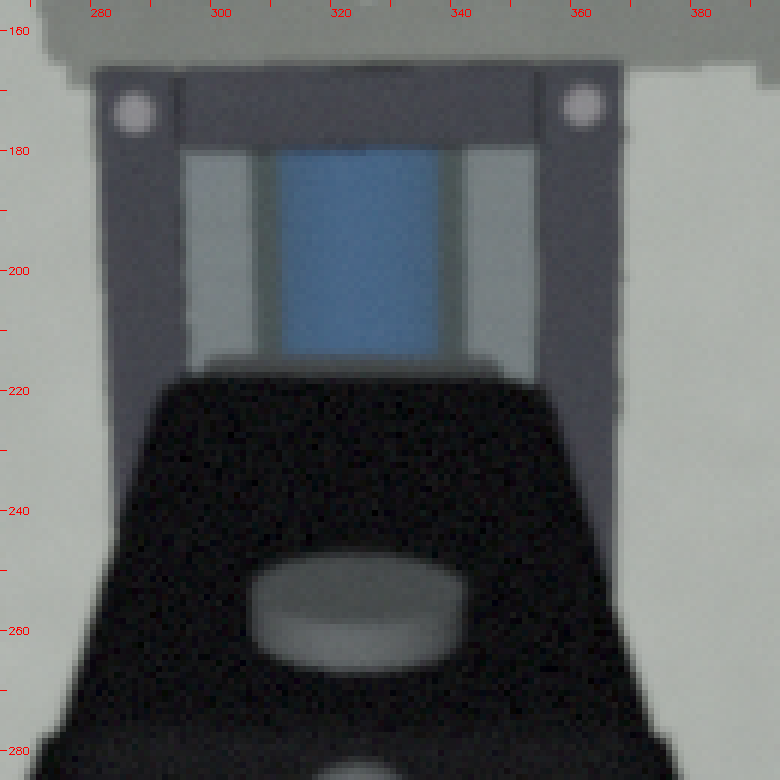

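View pics/wr8d.png

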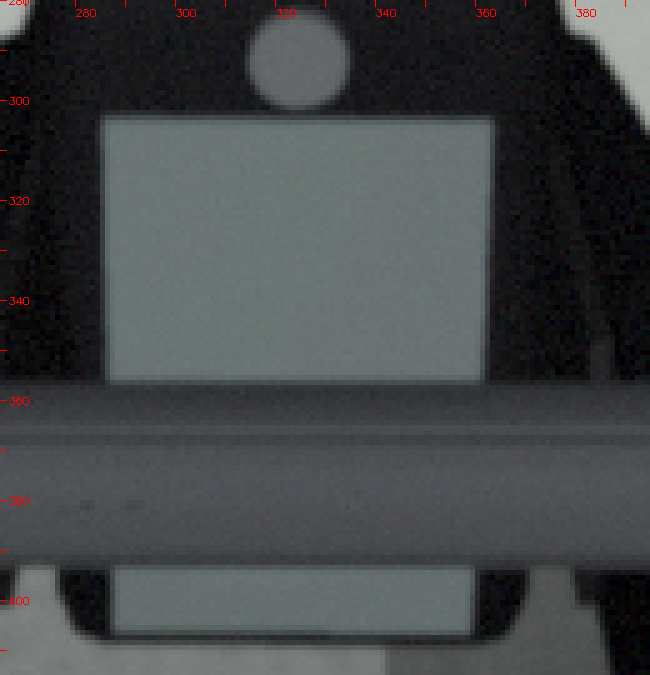

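Run:
```python
from h import *
np.set_printoptions(precision=4,suppress=True)
m=camera_model("wrist"); s=read_state(); z=s["tcp_pos"][2]; print(s["tcp_pos"],np.degrees(s["orientation"]),s["t"])
F=onz(m,[(279.7,166.5),(367.7,165.8)],.109); d=F[1]-F[0]; print("frame",F,np.linalg.norm(d),np.degrees(np.arctan2(d[1],d[0])))
y=np.array([-d[1],d[0],0])/np.linalg.norm(d); print("window centre",F.mean(0)-.041*y)
O=onz(m,[(294.3,180),(354.2,179.8)],.109); print("opening",O,np.linalg.norm(O[1]-O[0]),O.mean(0)-.031*y)
N=onz(m,[(298.5,214.7),(348,214.7)],z-.084); print("nose edge",N,np.linalg.norm(N[1]-N[0]),"c",N.mean(0)-.023*y)
B=onz(m,[(292,218),(355.5,218)],z-.054); print("body edge",B,np.linalg.norm(B[1]-B[0]),"c",B.mean(0)-.029*y)
T=onz(m,[(324.8,407.7)],z+.036); print("top -y edge",T,T[0]+.029*y)
```

```text
[0.6375 0.0079 0.2254] [-89.6068  -0.0859 -94.0174] 14.1
frame [[0.6112 0.0565 0.109 ]
 [0.6718 0.0526 0.109 ]] 0.060772216953353886 -3.6733929253413073
window centre [0.6389 0.0136 0.109 ]
opening [[0.6204 0.0464 0.109 ]
 [0.6621 0.0436 0.109 ]] 0.04176804681164313 [0.6392 0.0141 0.109 ]
nose edge [[0.6235 0.0293 0.1414]
 [0.6547 0.027  0.1414]] 0.03134823261905703 c [0.6376 0.0052 0.1414]
body edge [[0.6219 0.0349 0.1714]
 [0.6573 0.0323 0.1714]] 0.035508031352542664 c [0.6377 0.0047 0.1714]
top -y edge [[ 0.6356 -0.0188  0.2614]] [0.6375 0.0102 0.2614]
```

Run:
```python
from h import *
np.set_printoptions(precision=4,suppress=True)
im=cv2.cvtColor(cv2.imread("pics/sc8.png"),cv2.COLOR_BGR2GRAY).astype(float)
m=camera_model("scene"); s=read_state(); R=Rn.from_euler('xyz',s["orientation"]); n=R.apply([0,0,1]); n[2]=0; n/=np.linalg.norm(n)
def edge(r,a,b,sg):
    g=np.diff(im[r,a:b])*sg; g=np.clip(g,0,None); return a+ (g*np.arange(len(g))).sum()/g.sum()+1.0-0.5+0.0
def onp(uv,off):
    o,d=ray(m,uv); k=((s["tcp_pos"]+n*off-o)@n)/(d@n); return o+d*k[:,None]
L=[(edge(r,306,322,-1),r) for r in range(205,230,3)]; Rr=[(edge(r,336,352,1),r) for r in range(206,230,3)]
PL,PR=onp(L,.019),onp(Rr,.019)
print(np.round(L,2).tolist());print(np.round(Rr,2).tolist())
for P in (PL,PR):
    c=np.polyfit(P[:,2],P[:,1],1); print("dy/dz",c[0],"deg",np.degrees(np.arctan(c[0])),"y at z .2",np.polyval(c,.2))
nz=[(edge(r,312,325,-1),edge(r,334,348,1)) for r in (236,238,240)]; print(nz)
```

```text
[[315.6, 205.0], [315.81, 208.0], [315.8, 211.0], [315.65, 214.0], [315.85, 217.0], [315.86, 220.0], [315.76, 223.0], [316.07, 226.0], [316.29, 229.0]]
[[345.01, 206.0], [345.48, 209.0], [345.75, 212.0], [345.8, 215.0], [345.68, 218.0], [345.47, 221.0], [345.13, 224.0], [344.83, 227.0]]
dy/dz -0.018469099076775138 deg -1.05808113293696 y at z .2 -0.024894407389247274
dy/dz -0.03429900578812223 deg -1.9644181865418815 y at z .2 0.03302883978281507
[(np.float64(319.0060975609756), np.float64(341.4192546583851)), (np.float64(319.0740740740741), np.float64(341.2070063694268)), (np.float64(317.3606060606061), np.float64(341.9864864864865))]
```

>>> {"op": "jog_arm", "data": {
  "plan": "-0.05 -0.05 0.01 -0.15 0.15 0.04 30; 0 0 0 0 0.15 0 30; 0 0 0 0 0 0 30; 0 0 0 0 0 0 30; 0 0 0 0 0 0 30"
}}

```text
t: 14.6
tcp_pos: [0.6406, 0.0147, 0.2138]
orientation: [-1.568, -0.0, -1.634]
force: [-0.4, -0.4, -2.6]
width: 0.401
```

Run:
```python
from h import *
go((0.639,0.0138,0.203),-93.7)
import pickle
pickle.dump((camera_model("wrist"),read_state()),open("w9.pkl","wb"))
cv2.imwrite("pics/wr9.png",read_camera("wrist")[:,:,::-1])
cv2.imwrite("pics/sc9.png",read_camera("scene")[:,:,::-1])
go((0.639,0.0138,0.203),-93.7)
crop("pics/sc9.png","pics/sc9c.png",295,195,375,270,8)
crop("pics/wr9.png","pics/wr9c.png",265,155,395,255,6)
```

```text
t 14.6 tcp [0.6406 0.0147 0.2138] yaw [-8.985e+01 -1.000e-02 -9.360e+01] F [-0.36 -0.45 -2.6 ] w 0.401
turn [-0.021  0.015  0.001] shift(now axes) [ 0.024  0.269 -0.038] shift(target axes) [ 0.024  0.269 -0.037]
t 14.7 tcp [0.6407 0.0146 0.214 ] yaw [-8.983e+01 -1.000e-02 -9.361e+01] F [ 0.31  0.18 -2.45] w 0.4
turn [-0.025  0.013  0.001] shift(now axes) [ 0.023  0.275 -0.041] shift(target axes) [ 0.023  0.275 -0.04 ]
```

View pics/sc9c.png

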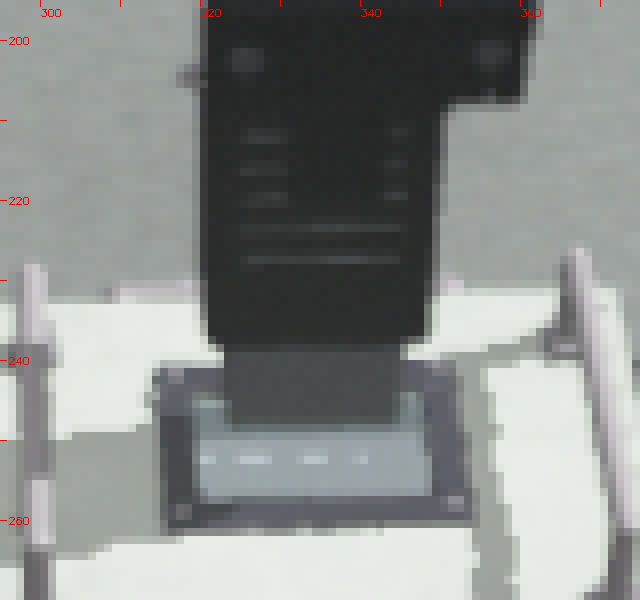

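View pics/wr9c.png

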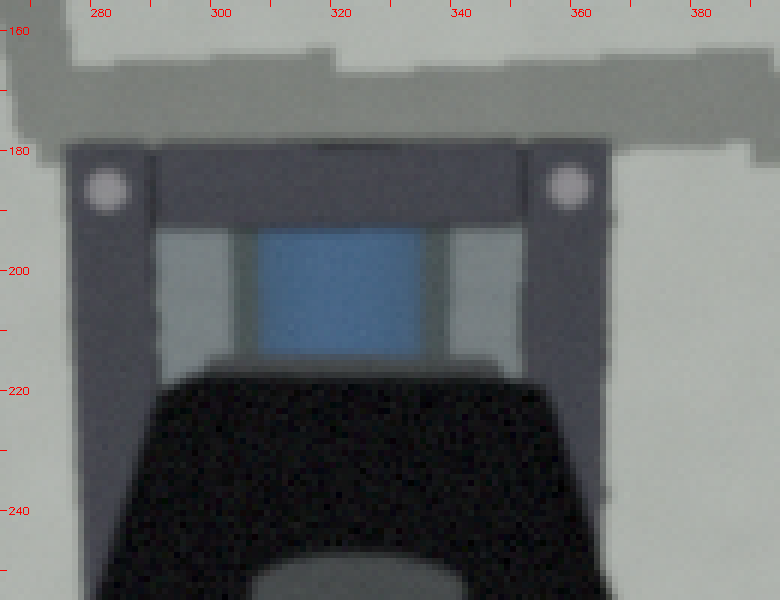

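In the scene crop, the nose's lower edge runs from column 323 to 344.7 at row 248, and the frame's corners are (314,241), (352,240.5), (353.5,260) and (315,261.5). In the wrist crop, the frame's edge is at row 179 (columns 274.5 to 366.3), the opening's edge at row 193 (290 to 351.5), and the nose's edge at row 214.7 (298.5 to 348).

```bash
cat > rel.py <<'E'
from h import *
import pickle
np.set_printoptions(precision=4,suppress=True)
def rel(pk,frame,opening,nose,top,scnose,scbody,scframe,dz=.084):
    m,s=pickle.load(open(pk,"rb")); tcp=s["tcp_pos"]; z=tcp[2]
    F=onz(m,frame,.109); d=F[1]-F[0]; a=np.arctan2(d[1],d[0]); x=np.array([np.cos(a),np.sin(a),0]); y=np.array([-np.sin(a),np.cos(a),0])
    O=onz(m,opening,.109)
    N=onz(m,nose,z-dz); T=onz(m,top,z-dz+.12)
    w1=F.mean(0)-.041*y; w2=O.mean(0)-.031*y; n=N.mean(0)-.023*y; t=T.mean(0)+.029*y
    w=(w1+w2)/2
    print("WRIST yaw",np.degrees(a),"win",w1,w2,"nose",n,"top",t,"len",np.linalg.norm(d),np.linalg.norm(N[1]-N[0]))
    print("  nose-window in box axes x,y mm",(n-w)@x*1e3,(n-w)@y*1e3,"nose yaw rel",np.degrees(np.arctan2((N[1]-N[0])@y,(N[1]-N[0])@x)))
    c=camera_model("scene"); S=onz(c,scframe,.109).mean(0)
    def pl(uv,off):
        o,dd=ray(c,uv); P0=tcp+x*off; k=((P0-o)@x)/(dd@x); return o+dd*k[:,None]
    Q=pl(scnose,.016); B=pl(scbody,.019)
    print("SCENE win",S,"nose",Q.mean(0)-.016*x,"len",np.linalg.norm(Q[1]-Q[0]),"tcp-nose z",z-Q.mean(0)[2],"body low",B.mean(0)-.019*x,z-B.mean(0)[2])
    # scene bias from window, using tcp x
    print("  nose-window y mm",(Q.mean(0)-.016*x-S)@y*1e3,"body",(B.mean(0)-.019*x-S)@y*1e3)
E
python3 - <<'E'
from rel import *
rel("w9.pkl",[(274.5,179.2),(366.3,178.6)],[(290,193.2),(351.5,193)],[(298.5,214.7),(348,214.7)],[(324.8,407.7)],[(323,248),(344.8,248)],[(319.8,238),(348.7,238)],[(313.8,241),(351.8,240.5),(353.6,260.3),(315,261.6)])
E
```

```text
WRIST yaw -3.309544287393022 win [0.6387 0.0138 0.109 ] [0.6389 0.0141 0.109 ] nose [0.6404 0.0121 0.1298] top [0.6407 0.0169 0.2498] len 0.061341688409514206 0.031349345732833364
  nose-window in box axes x,y mm 1.6616720753344516 -1.7196895512682155 nose yaw rel -0.38879173790302124
SCENE win [0.6429 0.0143 0.109 ] nose [0.6405 0.0136 0.1303] len 0.04562964366207918 tcp-nose z 0.08344895086165985 body low [0.6405 0.0132 0.1617] 0.05201526622285499
  nose-window y mm -0.8500874167683758 body -1.2705201231644727
```

Both views now agree that the nose needs about -1.6 mm in x and +1.3 mm in y, so the TCP target is (0.639, 0.0158, 0.203).

>>> {"op": "jog_arm", "data": {
  "plan": "-0.02 0.02 0 -0.03 0.14 -0.04 30; 0 0 0 0 0.12 0 30; 0 0 0 0 0 0 30; 0 0 0 0 0 0 30"
}}

```text
t: 15.1
tcp_pos: [0.639, 0.0159, 0.2028]
orientation: [-1.57, -0.0, -1.637]
force: [-0.4, -0.6, -2.6]
width: 0.396
```

Run:
```python
from h import *
go((0.639,0.0158,0.203),-93.65)
```

```text
t 15.1 tcp [0.639  0.0159 0.2028] yaw [-8.997e+01 -1.000e-02 -9.377e+01] F [-0.42 -0.57 -2.57] w 0.396
turn [-0.005 -0.018  0.001] shift(now axes) [ 0.003 -0.005  0.001] shift(target axes) [ 0.003 -0.005  0.001]
```

On target. A final visual check from the wrist and scene cameras, plus the top view for the rest of the bench.

Run:
```python
from h import *
import pickle
pickle.dump((camera_model("wrist"),read_state()),open("w10.pkl","wb"))
cv2.imwrite("pics/wr10.png",read_camera("wrist")[:,:,::-1])
cv2.imwrite("pics/sc10.png",read_camera("scene")[:,:,::-1])
cv2.imwrite("pics/top10.png",read_camera("top")[:,:,::-1])
go((0.639,0.0158,0.203),-93.65)
crop("pics/sc10.png","pics/sc10c.png",295,195,375,270,8)
crop("pics/wr10.png","pics/wr10c.png",195,155,395,255,4)
a=cv2.imread("pics/top0.png").astype(int); b=cv2.imread("pics/top10.png").astype(int)
for nm,(x0,y0,x1,y1) in dict(racka=(208,228,243,285),rackb=(417,257,450,322),bin=(136,252,180,300),meter=(163,157,207,238),driver=(463,355,480,410)).items():
    print(nm,np.abs(a-b)[y0:y1,x0:x1].mean().round(2))
```

```text
t 15.25 tcp [0.6391 0.0159 0.203 ] yaw [-8.995e+01 -1.000e-02 -9.377e+01] F [ 0.25  0.07 -2.98] w 0.402
turn [-0.007 -0.017  0.001] shift(now axes) [ 0.002  0.    -0.002] shift(target axes) [ 0.002  0.    -0.002]
racka 25.8
rackb 16.76
bin 16.45
meter 17.89
driver 18.9
```

View pics/sc10c.png

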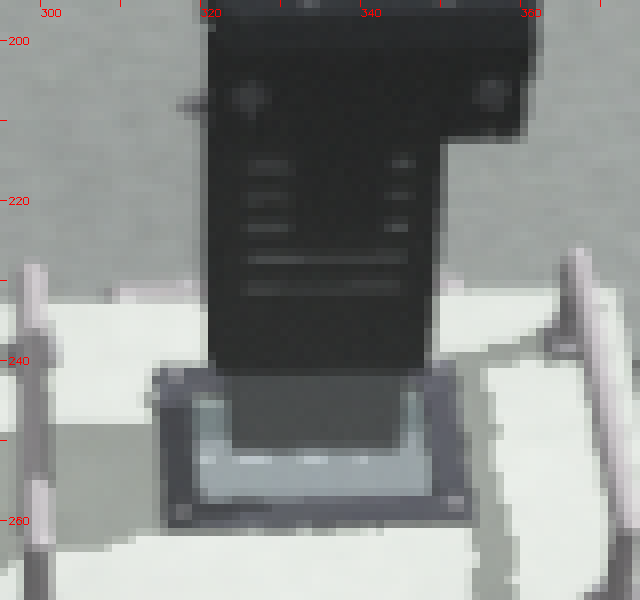

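View pics/wr10c.png

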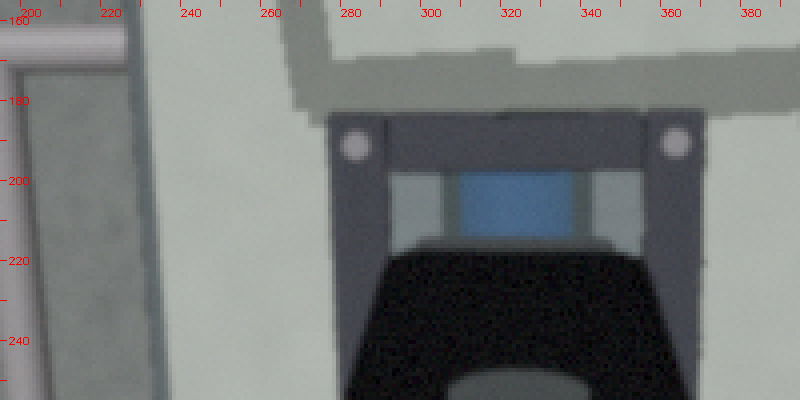

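View pics/sc10.png

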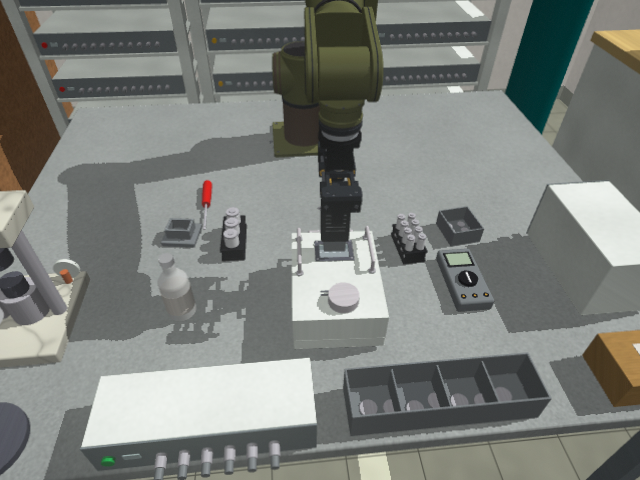

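Run:
```python
from rel import *
rel("w10.pkl",[(277.5,183.3),(371.2,182.7)],[(292,197.6),(355.8,197.4)],[(298.5,214.7),(348,214.7)],[(324.8,407.7)],[(323.2,251),(344.9,251)],[(320.3,242),(348.7,242)],[(313.8,241),(351.8,240.5),(353.6,260.3),(315,261.6)])
a=cv2.imread("pics/top0.png"); b=cv2.imread("pics/top10.png")
for nm,(x0,y0,x1,y1) in dict(racka=(208,228,240,285),rackb=(415,255,452,324),bin=(134,250,182,302),meter=(161,155,209,240),driver=(461,350,482,412),bottle=(475,165,520,210)).items():
    r=cv2.matchTemplate(b[y0-6:y1+6,x0-6:x1+6],a[y0:y1,x0:x1],cv2.TM_CCOEFF_NORMED); _,v,_,l=cv2.minMaxLoc(r); print(nm,round(v,3),l[0]-6,l[1]-6)
```

```text
WRIST yaw -3.4646765319793325 win [0.6395 0.0139 0.109 ] [0.6391 0.0144 0.109 ] nose [0.6386 0.0134 0.1188] top [0.6392 0.0182 0.2388] len 0.060263769416505526 0.03134615391932283
  nose-window in box axes x,y mm -0.6519698614598582 -0.8238748149094641 nose yaw rel -0.3720883603598524
SCENE win [0.6429 0.0143 0.109 ] nose [0.6389 0.0145 0.1198] len 0.04580781553835511 tcp-nose z 0.0829956252499433 body low [0.6389 0.0143 0.1489] 0.05394002971306072
  nose-window y mm -0.06897777155788756 body -0.20590263873784964
racka 0.953 0 0
rackb 0.999 0 0
bin 0.999 0 0
meter 0.999 0 0
driver 0.95 0 0
bottle 0.647 1 0
```

The nose is within about 1 mm of the window's middle at a height of about 10 mm. The bottle match is weak because of shadow, so I'll check it in the scene view, then hand in.

Run:
```python
from h import *
a=cv2.imread("pics/scene0.png"); b=cv2.imread("pics/sc10.png")
cv2.imwrite("pics/bot.png",cv2.resize(np.hstack([a[240:330,140:220],b[240:330,140:220]]),None,fx=4,fy=4))
```

```text
(no output)
```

View pics/bot.png

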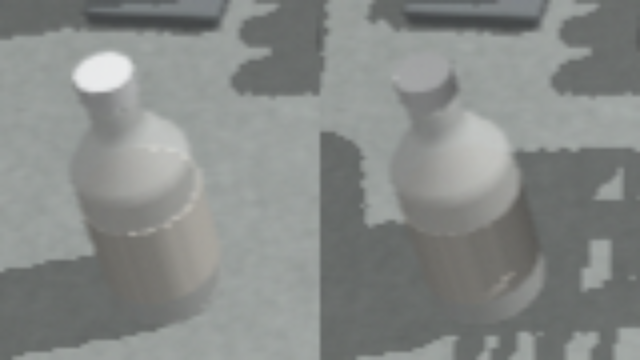

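View pics/wr10.png

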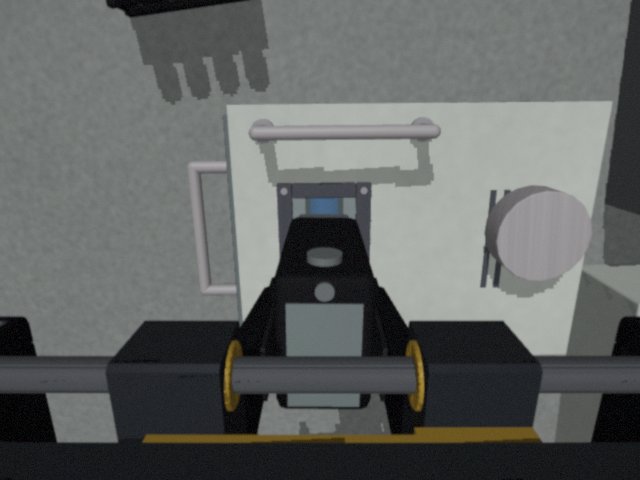

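The bottle hasn't moved and is only shaded. The drawer bar is still close in front of the case and the imager is steady, so I'm handing in.

Run:
```python
from h import *
print(read_state()["tcp_pos"],read_state()["t"]); print(finish_job())
```

```text
[0.63908843 0.01587648 0.20301222] 15.25
the job is handed in; nothing more can be done
None
```

I pushed the drawer home, lifted the imager out of its dock and carried it over the rack and handles. I handed the job in at t = 15.25 s while holding it upright over the window. `finish_job()` gave no verdict.

**Drawer:** I pushed on the handle bar with the shut fingers until the stop, with about 25 N peak measured at the wrist. After I backed off, the bar stayed about 34 mm in front of the case in the wrist view. The last wrist picture shows it still there.

**Hold position:**

| Check | Wrist view | Scene view |
|---|---|---|
| Nose off the window's middle, x | -0.7 mm | not measured |
| Nose off the window's middle, y | -0.8 mm | -0.1 mm |
| Nose above the frame | about 10 mm (height taken from the tool position) | about 11 mm |

The tool was vertical to 0.1° and its yaw was within about 0.4° of the window's. The grip was steady at about 38 mm.

**Disagreements:**
- **Window position:** the cameras differed by up to about 4 mm, so I centred by comparing nose and window within the same picture.
- **Uprightness:** the wrist view put the imager's top 5 mm off its nose, which would mean a tilt of about 2°. The scene view gave a lean of 1–2° the other way. I read both as measurement error, because the imager looked the same in the wrist picture as when it stood gripped in the dock.
- **Carry:** the tool briefly tilted 2.3° and sank about 3 cm near the rack. I corrected this before the handles.

**Bystanders:** both racks, the bin, the meter and the driver showed no shift against the first top picture. The bottle's match was weak because of shadow, but it looks unmoved in the scene view. I checked the tin only by eye.

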